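Close up the moulds on the oven rail

ROBOT

A 6-joint arm with a two-finger parallel gripper is mounted at the origin on the work surface. World frame = base frame: x ahead of the robot, y to its left, z up, the work surface at z = 0. Lengths are in m, angles in degrees, forces in N, time in s.
With the tool pointing down it reaches from about 0.35 to 0.775 m from the base axis. Payload 5.5 kg.
Tool frame: the origin (TCP) lies between the finger pads; the fingertips stand 17 mm ahead of it and the grasp point (between the pads) lies 2 mm behind it (r.tip_reach is the distance from the TCP to the fingertips, in m); z points along the fingers, y is the direction in which the jaws open and shut (so a half turn about z gives the same grasp; the last joint's range is limited). The gripper opens to 85 mm and grips with 20 to 120 N. Pads are 22 mm wide; open, the fingers measure 114 mm over their backs; the gripper's body (76 mm by 85 mm) begins 54 mm behind the grasp point. The pads swing forward as they close: fully open they stand 13 mm farther back than shut.
Start: joints at [58.579, 17.945, 2.641, 74.691, 0, 82.002], TCP at [0.229, 0.528, 0.248] pointing down, gripper open.
Joint ranges: [-158.12, 158.12], [-49.38, 96.58], [-58.88, 72.47], [-126.05, 133.96], [-84.25, 85.87], [-180, 180]. Speed limits (degrees/s): [147.25, 147.25, 180, 180, 180, 180].

INTERFACE

Orientations are given as [roll, pitch, yaw] about the fixed x, y, z axes, in that order (R = Rz(yaw) Ry(pitch) Rx(roll)).
In Python, from bench import r, optics gives the robot as it stands. Calls block until the motion is done:
- r.reach(position, orientation): joint-space move of the TCP to a pose.
- r.servo_line(position, orientation=None, v=0.15): straight line of the TCP; orientation=None keeps the orientation; v is the mean speed in m/s.
- r.goto_joints(angles): joint-space move.
- r.move_gripper(opening, grasp_force=None): opening from 0.0 (shut) to 1.0 (fully open); grasp_force is the grip in N (None keeps the last); returns when the fingers have stopped.
- r.wait(seconds).
- r.ik(position, orientation): joint angles nearest the present ones, or None.
- r.state(): the state.
- optics.grab_frame(name): name is "scene" or "top" or "wrist"; returns a dict with "color" (400x640x3 uint8, blue, green, red), "range_z" (400x640 float32, m along the optical axis (not along the pixel's ray), 0 where there is no reading), "vertical_fov" (degrees; the focal length in pixels is half the picture's height over the tangent of half this angle, whatever the lens; pixels are square), "cx", "cy" (the principal point, pixels), "position" and "attitude" of the camera in the world; the wrist camera has in their place "tool_from_camera" (4x4, takes a point from camera to tool coordinates, whose origin is the TCP and whose axes are the flange's). Camera axes: x right, y up, looking along -z (the intrinsics and any distortion apply to the point x, -y, -z); pixel columns grow to the right and rows downward; lengths in m; the calibration is good to about 2 mm. The wrist camera is an equidistant fisheye: a pixel r from the principal point sees the ray r / f radians off the axis. A picture is of the moment at which its call begins: read the wrist's pose just before it.
A pose or a line that the arm cannot do raises r.PlanningError and nothing moves.
- r.finish_job(): hands the job in, once; it reports no verdict.
The state is a dict: "clock": time; "joint_pos": joint angles; "joint_velocities": joint speeds; "tau": joint torques, N m; "ee_pos": TCP position; "tcp_rot": TCP orientation; "force": force on the tool from outside, world axes, zero at the start; "wrist_torque": the same for the moment, N m; "grip_width": opening from 0.0 (shut) to 1.0 (fully open).
Only numpy, scipy, OpenCV 4.12 (cv2) and the standard library are available. Lean on these libraries where they do the work, as an engineer would, in place of code of your own. Each camera call takes 0.05 s, during which the arm holds its last target.

TASK

Push the row of four mould blocks in the guide rail, all together as one train from behind its last block, along the channel until the first block is fully home against the end stop and the row is closed up. Then push the swinging keeper fully shut across the channel behind the last block. Only push: the blocks stay in the channel, nothing is lifted or tipped, and the other things on the table are left where they are.

Things in the scene. Friction and masses are not known exactly. Their poses are not given: they have to be found in the camera images.
- rail: Fixed straight steel channel, 380 mm long, open on top. Origin: centre of its underside, on the table. x runs along the channel to the end stop, z up, y to the left of that travel (towards the robot). Floor 8 mm above the table; side walls 6 mm thick, 46 mm apart inside, tops 20 mm above the table. End stop: a block across the channel at +x, top 44 mm above the table; the -x end is open.
- stop_face (a point): The middle of the end stop's face that the row must meet, 150 mm from the rail's origin along its x, 24 mm above the table.
- mould1_mid (a point): Centre of mould block 1 of 4 in the channel (nearest the stop): loose aluminium block 36 mm long, 44 mm wide, 32 mm high (top 40 mm above the table), about 0.14 kg, x axis along the rail's. The four touch, 36 mm from centre to centre; pushing the whole row takes about 2 to 6 N.
- mould2_mid (a point): Centre of mould block 2 of 4 in the channel (counted from the stop): loose aluminium block 36 mm long, 44 mm wide, 32 mm high (top 40 mm above the table), about 0.14 kg, x axis along the rail's. The four touch, 36 mm from centre to centre; pushing the whole row takes about 2 to 6 N.
- mould3_mid (a point): Centre of mould block 3 of 4 in the channel (counted from the stop): loose aluminium block 36 mm long, 44 mm wide, 32 mm high (top 40 mm above the table), about 0.14 kg, x axis along the rail's. The four touch, 36 mm from centre to centre; pushing the whole row takes about 2 to 6 N.
- mould4_mid (a point): Centre of mould block 4 of 4 in the channel (the last, farthest from the stop): loose aluminium block 36 mm long, 44 mm wide, 32 mm high (top 40 mm above the table), about 0.14 kg, x axis along the rail's. The four touch, 36 mm from centre to centre; pushing the whole row takes about 2 to 6 N.
- keeper_pivot (a point): The vertical pivot of the keeper, at x -3 mm, y -50 mm in the rail's frame (beside the channel, on the side away from the robot), 30 mm above the table; the hub is 20 mm across, its top 42 mm above the table.
- keeper (a joint): Keeper angle. A steel bar 12 mm wide, 90 mm long from the pivot, 22 to 38 mm above the table, passing over the side walls. 0: wide open, pointing to the rail's -x -y (diagonal). It grows clockwise seen from above; 0.785: pointing to -x; 2.356 (limit): shut, across the channel, pointing to +y, its face 3 mm behind a row fully home. Light friction (1 N at the end); stays where left.
- keeper_tab (a point): Centre of the upright tab at the free end of the keeper, 77 mm from the pivot, 42 mm above the table: the bar's last 26 mm, 12 mm thick, from 22 to 62 mm above the table. A good place to push the keeper from behind.
- glue: Bystander, not to be moved: white glue bottle, 52 mm across, 150 mm tall. Origin: centre of its underside.
- jar: Bystander, not to be moved: glass jar with steel lid, 72 mm across, 110 mm tall. Origin: centre of its underside.
- tape: Bystander, not to be moved: cardboard tape core lying flat, 90 mm outside, 20 mm high. Origin: centre of its underside.
- driver: Bystander, not to be moved: screwdriver lying flat, 170 mm long. Origin: centre of its underside.
- brush: Bystander, not to be moved: brush lying flat, 160 mm long. Origin: centre of its underside.
- cup: Bystander, not to be moved: grey plastic cup, 70 mm across, 80 mm tall. Origin: centre of its underside.
- spare: Bystander, not to be moved: spare aluminium mould block, the same as those in the row, but standing on the table beside the rail, on its robot side. Origin: centre of its underside.
Mind the look-alikes: they are no part of the job. What is shaped like the part that bears mould4_mid but purple or red is not meant.

How it is judged (in metres and radians):
On the way:
1. the row is pushed home against the end stop while the keeper is still open (x of mould1_mid in the frame of rail above 0.1285 m and height (world z) of each of mould1_mid, mould2_mid, mould3_mid, mould4_mid below 0.029 m and angle between each of mould1_mid, mould2_mid, mould3_mid, mould4_mid's own z axis and vertical below 0.1 rad and x of mould2_mid in the frame of rail above 0.0925 m and x of mould3_mid in the frame of rail above 0.0565 m and x of mould4_mid in the frame of rail above 0.0205 m and value of joint keeper below 1.4 rad), for 0.2 s.
At the end, for the whole second after the job is handed in: Every block stands flat in the channel within 3.5 mm of its place in the closed-up row against the end stop and the keeper is, at rest, within 0.09 rad of fully shut (x of mould1_mid in the frame of rail above 0.1285 m and height (world z) of each of mould1_mid, mould2_mid, mould3_mid, mould4_mid below 0.029 m and angle between each of mould1_mid, mould2_mid, mould3_mid, mould4_mid's own z axis and vertical below 0.1 rad and x of mould2_mid in the frame of rail above 0.0925 m and x of mould3_mid in the frame of rail above 0.0565 m and x of mould4_mid in the frame of rail above 0.0205 m and value of joint keeper above 2.266 rad and velocity of joint keeper between -0.05 and 0.05 rad/s); the robot touches nothing.
It fails at once if a mould block of the row is lifted or tipped (height (world z) of any of mould1_mid, mould2_mid, mould3_mid, mould4_mid above 0.032 m or angle between any of mould1_mid, mould2_mid, mould3_mid, mould4_mid's own z axis and vertical above 0.3 rad).
It fails at once if the row comes apart (a gap of more than about 10 mm between neighbours) (distance between mould1_mid and mould2_mid above 0.046 m or distance between mould2_mid and mould3_mid above 0.046 m or distance between mould3_mid and mould4_mid above 0.046 m).
It fails at once if a bystander is moved by more than 15 mm (distance of any of glue, jar, tape, driver, brush, cup, spare from where it was at the start of the episode above 0.015 m).
It also fails if it takes over 45 s, if anything falls off the work surface, if the arm or the gripper's body presses on something with over 40 N, if the wrist force passes 120 N, or if a joint passes its speed limit or range.

## Working session

There is one attempt and no reset: what is moved stays moved. The work goes in short steps, each a Python script; the robot and the scene stay as the last script left them, time stands still between calls to the robot, and variables do not carry over. Pictures are saved under pics/ and viewed, and the job is handed in when it is done.

```bash
ls; mkdir -p pics; cat > h.py <<'E'
import numpy as np,cv2
from bench import r,optics
def cam(f):
    h=f["color"].shape[0]; fl=h/2/np.tan(np.radians(f["vertical_fov"])/2)
    return fl
E
python3 - <<'E'
from h import *
print({k:v for k,v in r.state().items() if k in('clock','ee_pos','tcp_rot','force','grip_width')})
for n in("scene","top","wrist"):
    f=optics.grab_frame(n)
    cv2.imwrite(f"pics/{n}0.png",f["color"]); np.save(f"pics/{n}0.npy",f["range_z"])
    print(n,{k:v for k,v in f.items() if k not in("color","range_z")})
E
```

```text
pics
{'clock': 0.0, 'ee_pos': array([0.22831086, 0.52720664, 0.24739695]), 'tcp_rot': array([-1.79895128e+02, -1.51455559e-02,  1.56578061e+02]), 'force': array([0.48014511, 0.36582452, 0.09271495]), 'grip_width': 0.9989688852413429}
scene {'vertical_fov': 53.20098610174297, 'cx': 326.9457108059973, 'cy': 200.55933246840758, 'position': array([1.42286187, 0.30548467, 0.70466667]), 'attitude': array([ 54.62349882,  -0.58647887, 105.24662654])}
top {'vertical_fov': 46.49084460224795, 'cx': 321.5441964448523, 'cy': 195.18703471581622, 'position': array([0.40493611, 0.08432207, 1.35260627]), 'attitude': array([  6.62879564,   0.43329303, -88.39187601])}
wrist {'vertical_fov': 65.70646984690485, 'cx': 320.5319744201379, 'cy': 198.77130865949607, 'tool_from_camera': array([[-6.73950390e-04,  9.56212595e-01,  2.92672202e-01,
         7.38507604e-02],
       [ 9.99999710e-01,  7.48068662e-04, -1.41326993e-04,
        -3.25977988e-04],
       [-3.54077554e-04,  2.92672022e-01, -9.56212823e-01,
        -1.24794907e-01],
       [ 0.00000000e+00,  0.00000000e+00,  0.00000000e+00,
         1.00000000e+00]])}
```

View pics/scene0.png

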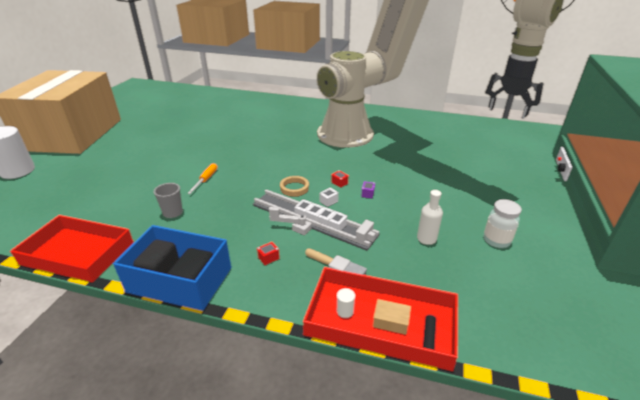

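View pics/top0.png

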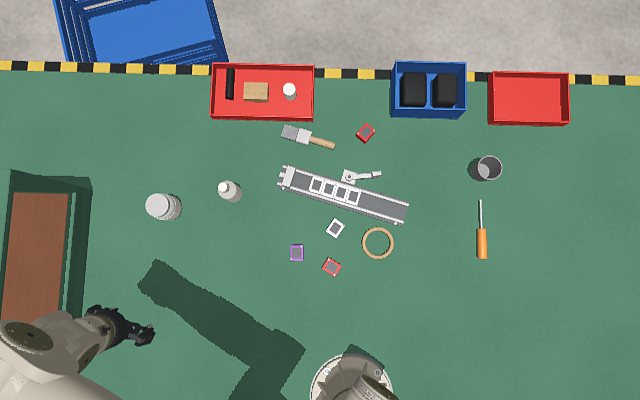

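The top view shows the rail running from the stop at (286,178) to its open end at (405,213). The robot base is at the bottom, so world +x is up and +y is left.

Things that could be taken for the row block:
- Grey blocks in the channel at (316,184), (329,188), (341,192) and (353,197).
- Loose grey spare at (335,228).
- Red blocks at (366,132) and (331,267).
- Purple block at (297,253).

I choose the four grey ones in the channel. The last one is at (353,197), and the keeper hub is at about (348,177). Next is a close crop to check this.

```bash
cat >> h.py <<'E'
from scipy.spatial.transform import Rotation as Ro
def pix2plane(f,uv,z):
    fl=cam(f); uv=np.atleast_2d(uv).astype(float)
    d=np.c_[(uv[:,0]-f["cx"])/fl,-(uv[:,1]-f["cy"])/fl,-np.ones(len(uv))]
    R=Ro.from_euler('xyz',f["attitude"],degrees=True).as_matrix()
    w=d@R.T; p=f["position"]
    return p+w*((z-p[2])/w[:,2])[:,None]
E
python3 - <<'E'
from h import *
f=optics.grab_frame("top")
c=f["color"][150:260,265:425]
cv2.imwrite("pics/crop.png",cv2.resize(c,None,fx=5,fy=5,interpolation=cv2.INTER_CUBIC))
hsv=cv2.cvtColor(f["color"],cv2.COLOR_BGR2HSV)
m=((hsv[...,1]<40)&(hsv[...,2]>185)).astype(np.uint8)*255
mm=np.zeros_like(m); mm[150:245,265:425]=m[150:245,265:425]
cv2.imwrite("pics/cropm.png",cv2.resize(mm[150:260,265:425],None,fx=5,fy=5,interpolation=cv2.INTER_NEAREST))
E
```

```text
(no output)
```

View pics/crop.png

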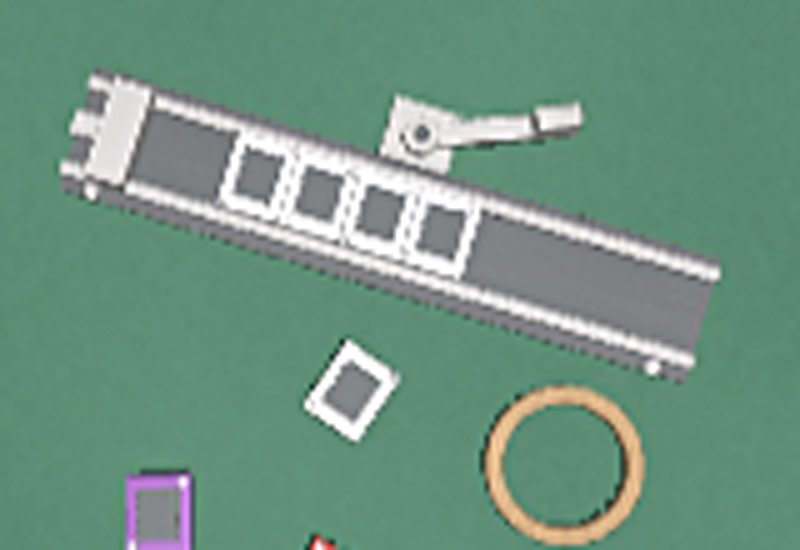

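View pics/cropm.png

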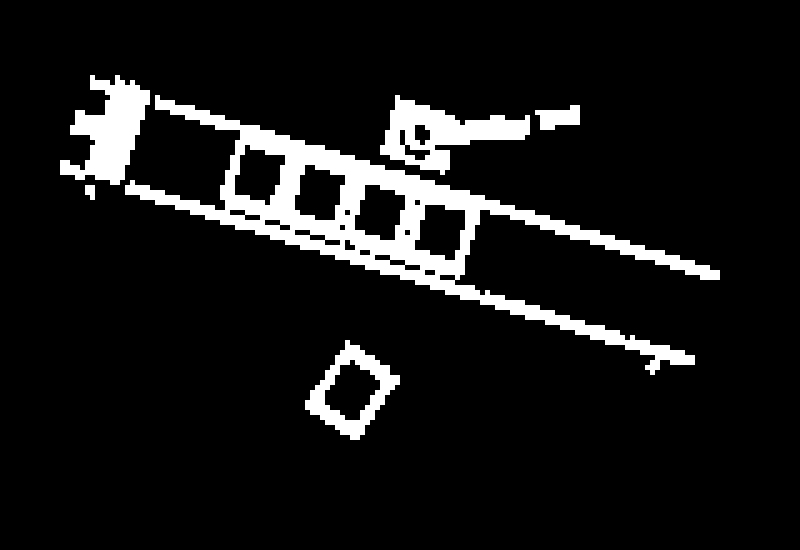

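The crop confirms the choice. The row's dark insets are at crop pixels (259,173) to (441,233), and the keeper runs from its hub at (422,133) to its tab at (560,117). The spare, red and purple blocks are all outside the channel. Next, the metric positions.

```bash
cat > meas.py <<'E'
from h import *
f=optics.grab_frame("top")
g=cv2.cvtColor(f["color"],cv2.COLOR_BGR2GRAY)
P=lambda l,z: pix2plane(f,np.array(l)/5.+np.array([265,150])-0.4,z)
up=P([(155,102),(718,272)],.02); lo=P([(130,188),(690,360)],.02)
d=(up[0]-up[1])[:2]; d2=(lo[0]-lo[1])[:2]
print(np.degrees(np.arctan2(d[1],d[0])),np.degrees(np.arctan2(d2[1],d2[0])),"len",np.linalg.norm(d))
ins=P([(259,173),(321,194),(379,213),(441,233)],.04); print("blocks",ins.round(4))
print("stopedge",P([(152,92),(127,188)],.044).round(4))
print("end",P([(718,272),(690,360)],.02).round(4))
a=np.arctan2(*( (d/np.linalg.norm(d)+d2/np.linalg.norm(d2))[::-1])); print("yaw",np.degrees(a))
x=np.array([np.cos(a),np.sin(a)]); y=np.array([-x[1],x[0]])
hub=P([(422,133)],.042)[0]; o=hub[:2]+.003*x+.05*y
print("hub",hub,"origin from hub",o)
for n,q in dict(blocks=ins,up=up,lo=lo,stop=P([(152,92),(127,188)],.044),tab=P([(535,120),(580,116),(558,117)],.062),end=P([(718,272),(690,360)],.02),spare=P([(352,390)],.04),tape=P([(565,465)],.02)).items():
    print(n,np.c_[(q[:,:2]-o)@x,(q[:,:2]-o)@y].round(4).tolist())
E
python3 meas.py
```

```text
74.56963681114654 74.3879313321672 len 0.3389341397096578
blocks [[0.5882 0.114  0.04  ]
 [0.5771 0.0785 0.04  ]
 [0.5671 0.0452 0.04  ]
 [0.5567 0.0098 0.04  ]]
stopedge [[0.6326 0.1763 0.044 ]
 [0.577  0.1886 0.044 ]]
end [[ 0.5408 -0.1507  0.02  ]
 [ 0.4898 -0.135   0.02  ]]
yaw 74.47878407165686
hub [0.61341617 0.02191769 0.042     ] origin from hub [0.56604239 0.03818804]
blocks [[0.079, -0.0011], [0.0418, 0.0001], [0.0071, 0.0008], [-0.0298, 0.0015]]
up [[0.1502, -0.0256], [-0.1887, -0.0262]]
lo [[0.1489, 0.0266], [-0.1873, 0.0271]]
stop [[0.1509, -0.0272], [0.1478, 0.0296]]
tab [[-0.0614, -0.0723], [-0.0848, -0.0819], [-0.0732, -0.0777]]
end [[-0.1887, -0.0262], [-0.1873, 0.0271]]
spare [[-0.0075, 0.1014]]
tape [[-0.1359, 0.1055]]
```

```bash
cat >> h.py <<'E'
A=74.48; O=np.array([0.5660,0.0382]); X=np.array([np.cos(np.radians(A)),np.sin(np.radians(A))]); Y=np.array([-X[1],X[0]])
def W(x,y,z): return np.r_[O+x*X+y*Y,z]
def L(p): return np.array([(p[:2]-O)@X,(p[:2]-O)@Y,p[2]])
def st(s=""):
    q=r.state(); f=q["force"]; print(s,"t%.1f"%q["clock"],"rail",L(q["ee_pos"]).round(4),"F",np.round([f[:2]@X,f[:2]@Y,f[2]],1)); return q
E
python3 - <<'E'
from h import *
print(r.tip_reach)
for yaw in (A,A-180): print("push",yaw,r.ik(W(-.09,0,.2),[180,0,yaw]),r.ik(W(-.09,0,.031),[180,0,yaw]))
piv=np.array([-.003,-.05])
for s in (0,180):
  for phi in (210,150,90):
    n=np.array([np.sin(np.radians(phi)),-np.cos(np.radians(phi))]); u=np.array([np.cos(np.radians(phi)),np.sin(np.radians(phi))])
    p=piv+.077*u-.025*n
    yaw=(A+phi-90+s+180)%360-180
    print(s,phi,p,r.ik(W(*p,.047),[180,0,yaw]))
E
```

```text
0.017
push 74.48 [-13.57126717  15.60923271  -7.39838276  66.99238453   0.
  91.94873283] [-13.57126717  23.98920803 -21.35442809  44.65636387   0.
  91.94873283]
push -105.52 [-13.57126717  15.60923271  -7.39838276  66.99238453   0.
 -88.05126717] [-13.57126717  23.98920803 -21.35442809  44.65636387   0.
 -88.05126717]
0 210 [-0.05718396 -0.11015064] [-11.01671773  33.79245527  -1.84400996  54.36353477   0.
 -25.49671773]
0 150 [-0.08218396 -0.03315064] [-12.90179884  26.08595847 -15.16127585  48.75276568   0.
  32.61820116]
0 90 [-0.028  0.027] [ -6.65150936  21.85744699 -22.01528369  46.12726932   0.
  98.86849064]
180 210 [-0.05718396 -0.11015064] [-11.01671773  33.79245527  -1.84400996  54.36353477   0.
 154.50328227]
180 150 [-0.08218396 -0.03315064] [ -12.90179884   26.08595847  -15.16127585   48.75276568    0.
 -147.38179884]
180 90 [-0.028  0.027] [ -6.65150936  21.85744699 -22.01528369  46.12726932   0.
 -81.13150936]
```

```bash
python3 - <<'E'
from h import *
r.move_gripper(0.0)
r.reach(W(-.095,0,.16),[180,0,A]); st("above")
r.servo_line(W(-.095,0,.06),v=.12)
st()
for n in("wrist","scene"):
    f=optics.grab_frame(n); im=f["color"]
    if n=="scene": im=cv2.resize(im[150:270,220:420],None,fx=4,fy=4,interpolation=cv2.INTER_CUBIC)
    cv2.imwrite(f"pics/{n}1.png",im)
E
```

```text
above t3.4 rail [-9.410e-02  1.000e-04  1.602e-01] F [-0.2 -0.6 -0. ]
 t4.4 rail [-0.0949 -0.0006  0.0607] F [-0.4 -0.4  1. ]
```

View pics/wrist1.png

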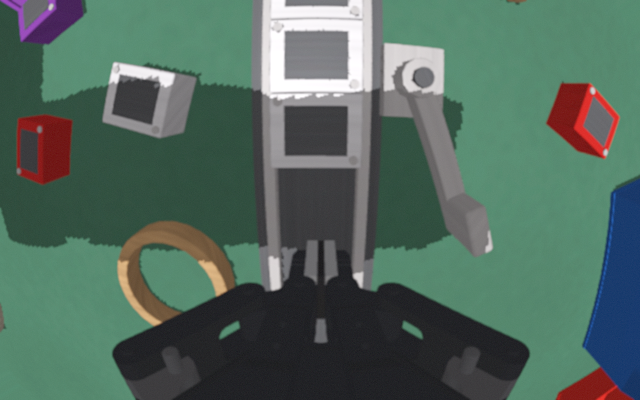

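View pics/scene1.png

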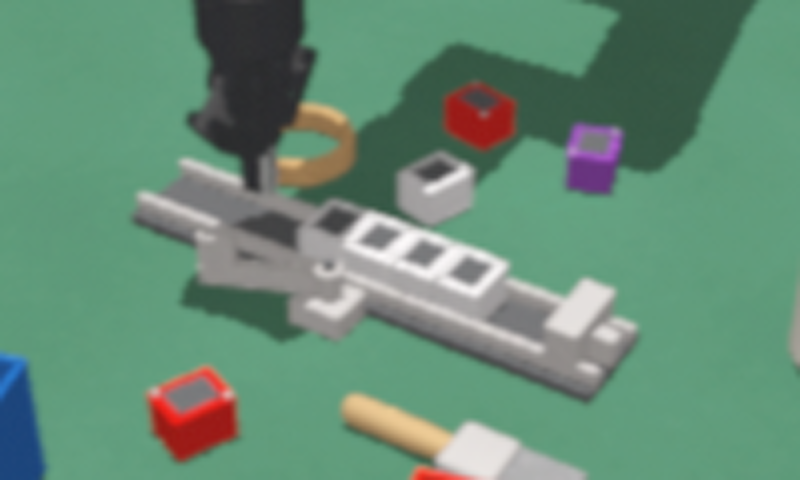

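The wrist view shows the closed fingers at (322,265), centred between the walls at about (275) and (362). The row is ahead of them, with the last block's rear edge at row 165. The keeper is open to the right, from its hub at (418,75) to its tab at (470,230). Now I descend and push.

```bash
python3 - <<'E'
from h import *
r.servo_line(W(-.095,0,.031),v=.06); b=st("down")["force"]
r.servo_line(W(-.066,0,.031),v=.06); st("near")
x=-.066; first=None
while x<0.004:
    x+=.004 if x<-.014 else .0015
    r.servo_line(W(x,0,.031),v=.03)
    q=r.state(); F=(q["force"]-b)[:2]@X
    print("%.4f %.4f %.1f %.1f"%(x,L(q["ee_pos"])[0],F,(q["force"]-b)[2]))
    if F<-14: break
st("end")
f=optics.grab_frame("wrist"); cv2.imwrite("pics/wrist2.png",f["color"])
E
```

```text
down t5.1 rail [-0.095   0.0002  0.0306] F [ 0.4 -0.1 -0.4]
near t5.7 rail [-0.0656  0.0001  0.031 ] F [-0.4 -0.5 -0.4]
-0.0620 -0.0620 -0.5 0.1
-0.0580 -0.0581 -1.7 -0.2
-0.0540 -0.0540 -2.5 -0.5
-0.0500 -0.0497 -2.2 0.9
-0.0460 -0.0456 -1.6 -0.6
-0.0420 -0.0416 -2.6 -0.5
-0.0380 -0.0376 -1.9 -0.9
-0.0340 -0.0336 -1.2 -0.4
-0.0300 -0.0295 -1.2 -0.6
-0.0260 -0.0256 -0.8 0.0
-0.0220 -0.0216 -0.9 -0.8
-0.0180 -0.0176 0.2 -0.0
-0.0140 -0.0137 -1.3 -0.8
-0.0125 -0.0125 -3.0 0.1
-0.0110 -0.0110 -2.6 -0.2
-0.0095 -0.0093 -2.9 0.6
-0.0080 -0.0078 -3.3 -0.0
-0.0065 -0.0063 -2.3 -0.5
-0.0050 -0.0061 -6.6 1.5
-0.0035 -0.0060 -12.8 2.8
-0.0020 -0.0059 -17.6 4.3
end t11.4 rail [-0.0059  0.0001  0.0311] F [-17.2  -0.7   3.9]
```

View pics/wrist2.png

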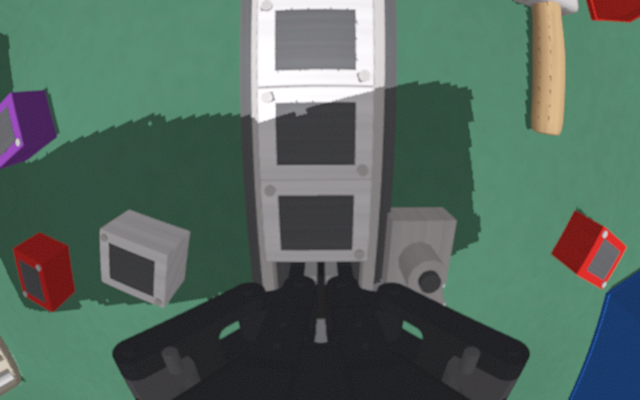

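The row stalled with the finger face at about rail x = +0.005 (home is +0.006), and the force rose to 17 N, so it is home. The wrist view shows the blocks closed up with the rear edge at row 262. I back off and check from above.

```bash
python3 - <<'E'
from h import *
r.servo_line(W(-.04,0,.031),v=.08)
r.servo_line(W(-.06,-.06,.15),v=.15)
u0=W(-.05,-.15,.15)
r.reach(u0,[180,0,A+111-90+0]) if False else r.reach(W(-.03,-.13,.14),[180,0,A+111.5]); st()
for n in("top","wrist"):
    f=optics.grab_frame(n); im=f["color"]
    if n=="top": im=cv2.resize(im[150:260,265:425],None,fx=5,fy=5,interpolation=cv2.INTER_CUBIC)
    cv2.imwrite(f"pics/{n}3.png",im)
E
```

```text
t14.8 rail [-0.03   -0.1297  0.1397] F [ 0.1  0.3 -0.1]
```

View pics/top3.png

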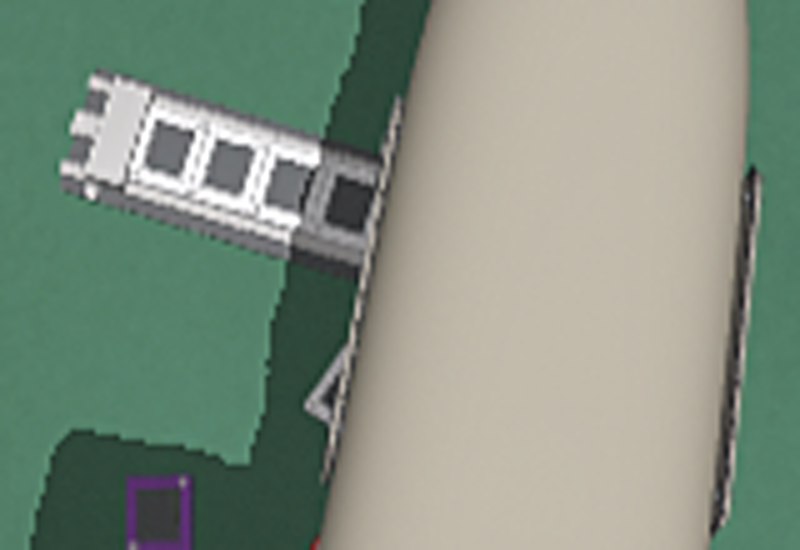

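View pics/wrist3.png

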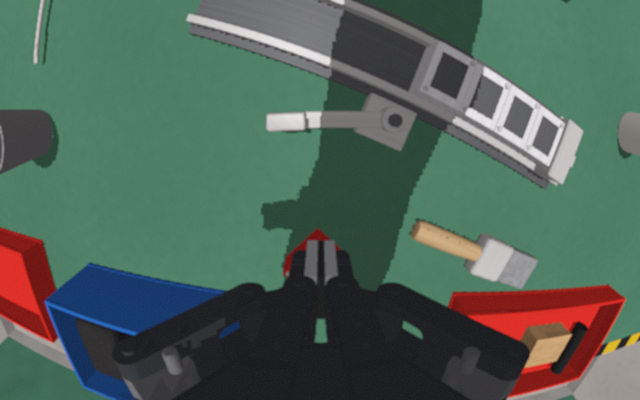

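The top view shows the row against the stop: block 1 is at crop (168,148), touching the stop at about x = 135. The wrist view shows the keeper at (285,120), square to the tool. A red look-alike lies near the fingers, so I locate it before descending.

```bash
python3 - <<'E'
from h import *
f=optics.grab_frame("top")
for n,uv,z in(("red",(366,132),.035),("binL",(391,116),.06),("brush",(335,146),.01),("brush",(315,143),.01)):
    p=pix2plane(f,[uv],z)[0]; print(n,p.round(3),L(p).round(3))
piv=np.array([-.003,-.05]); ph=np.radians(201.5)
u=np.array([np.cos(ph),np.sin(ph)]); n=np.array([np.sin(ph),-np.cos(ph)])
for d in(.017,.03,.05): print(d,(piv+.077*u-d*n).round(3))
# wrist check of tab: pixel ends of tab top (z=.062) via fisheye
q=r.state(); f=optics.grab_frame("wrist"); fl=cam(f); T=f["tool_from_camera"]; R=Ro.from_euler('xyz',q["tcp_rot"],degrees=True).as_matrix()
def wp(uv,z):
    x=np.array(uv,float)-[f["cx"],f["cy"]]; rr=np.hypot(*x); th=rr/fl
    d=np.array([np.sin(th)*x[0]/rr,-np.sin(th)*x[1]/rr,-np.cos(th)])
    d=R@T[:3,:3]@d; c=R@T[:3,3]+q["ee_pos"]; return c+d*(z-c[2])/d[2]
for nm,uv,z in(("tabL",(268,124),.062),("tabR",(305,121),.062),("hub",(395,121),.042),("red",(318,232),.035)): print(nm,L(wp(uv,z)).round(4))
E
```

```text
red [ 0.745 -0.025  0.035] [-0.013 -0.189  0.035]
binL [ 0.787 -0.093  0.06 ] [-0.067 -0.248  0.06 ]
brush [0.707 0.063 0.01 ] [ 0.062 -0.129  0.01 ]
brush [0.715 0.122 0.01 ] [ 0.121 -0.121  0.01 ]
0.017 [-0.068 -0.094]
0.03 [-0.064 -0.106]
0.05 [-0.056 -0.125]
tabL [-0.0858 -0.0838  0.062 ]
tabR [-0.0637 -0.0735  0.062 ]
hub [-0.004  -0.0499  0.042 ]
red [-0.0237 -0.1535  0.035 ]
```

```bash
cat > k.py <<'E'
from h import *
piv=np.array([-.003,-.05])
def kp(phi,d,z=.047):
    a=np.radians(phi); u=np.array([np.cos(a),np.sin(a)]); n=np.array([np.sin(a),-np.cos(a)])
    return W(*(piv+.077*u-d*n),z),[180,0,(A+phi-90+180)%360-180]
E
python3 - <<'E'
from k import *
p,o=kp(201.5,.032,.13); r.servo_line(p,o,v=.12)
p,o=kp(201.5,.032); r.servo_line(p,o,v=.12); b=st("down")["force"]
phi=201.5; p,o=kp(phi,.017); r.servo_line(p,o,v=.05); st("touch")
while phi>98:
    phi=max(phi-8,98); p,o=kp(phi,.017); r.servo_line(p,o,v=.06)
    q=r.state(); F=(q["force"]-b); print("%.0f %.1f %s"%(q["clock"],phi,F.round(1)))
    if np.linalg.norm(F)>15: break
st()
f=optics.grab_frame("wrist"); cv2.imwrite("pics/wrist4.png",f["color"])
E
```

```text
down t16.3 rail [-0.0627 -0.1086  0.0477] F [-0.5 -0.2  0.8]
touch t16.8 rail [-0.0686 -0.0939  0.0475] F [-0.5 -1.   0.4]
17 193.5 [ 0.3  0.1 -0.5]
17 185.5 [-0.   1.1 -1.6]
18 177.5 [-0.1  1.8 -1. ]
18 169.5 [-0.3  1.  -1.3]
18 161.5 [ 0.   0.4 -1.1]
19 153.5 [ 0.6  0.7 -0.8]
19 145.5 [ 1.1  0.2 -0.4]
19 137.5 [ 0.   1.2 -0.9]
20 129.5 [-0.5  0.5 -1.3]
20 121.5 [ 0.7  0.4 -0.7]
20 113.5 [-1.3  1.5 -0.9]
21 105.5 [ 0.  -0.2 -0.1]
21 98.0 [-0.2  0.3 -1. ]
 t21.1 rail [-0.0307  0.0237  0.047 ] F [-0.3  0.1 -0.2]
```

View pics/wrist4.png

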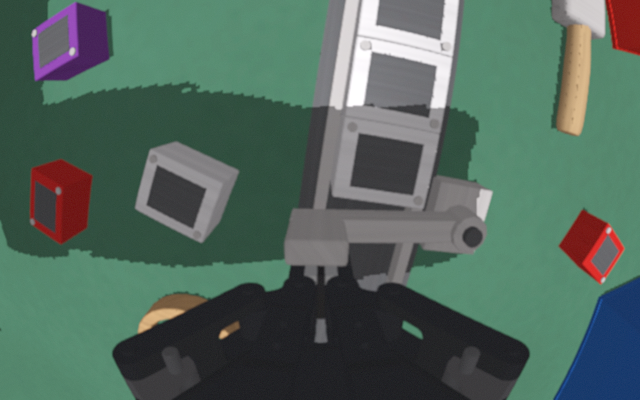

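The wrist view shows the keeper nearly shut, with its tab at (318,235) squarely ahead of the fingers. It lies just behind the last block, whose rear edge is at row 205. Now I press it to its limit.

```bash
python3 - <<'E'
from k import *
b=np.zeros(3)
for phi,d in((94,.017),(90,.017),(90,.0155),(90,.014),(90,.0125),(90,.011),(90,.0095)):
    p,o=kp(phi,d); r.servo_line(p,o,v=.03)
    q=r.state(); F=q["force"][:2]@X; print(phi,d,L(q["ee_pos"]).round(4),round(F,1))
    if F<-8: break
r.wait(.3); st()
p,o=kp(90,.05); r.servo_line(p,o,v=.06)
p=p.copy(); p[2]=.2; r.servo_line(p,o,v=.15)
f=optics.grab_frame("wrist"); cv2.imwrite("pics/wrist5.png",f["color"])
r.goto_joints([58.579,17.945,2.641,74.691,0,82.002]); st()
for n in("top","scene"):
    f=optics.grab_frame(n); im=f["color"]
    im=im[150:260,265:425] if n=="top" else im[150:270,220:420]
    cv2.imwrite(f"pics/{n}5.png",cv2.resize(im,None,fx=4,fy=4,interpolation=cv2.INTER_CUBIC))
    cv2.imwrite(f"pics/{n}5full.png",f["color"])
E
```

```text
94 0.017 [-0.0255  0.0255  0.047 ] -0.4
90 0.017 [-0.0208  0.0268  0.047 ] -4.1
90 0.0155 [-0.0207  0.0268  0.047 ] -11.3
 t22.4 rail [-0.0207  0.0268  0.047 ] F [-10.2  -0.4   1. ]
 t26.5 rail [0.3811 0.4551 0.2482] F [-0.9  0.   0.5]
```

View pics/top5.png

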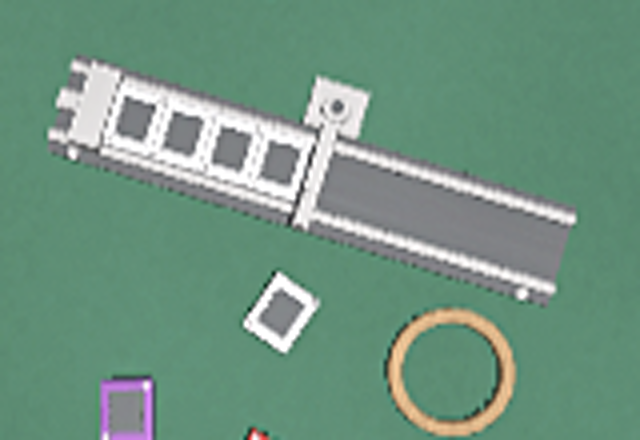

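View pics/scene5.png

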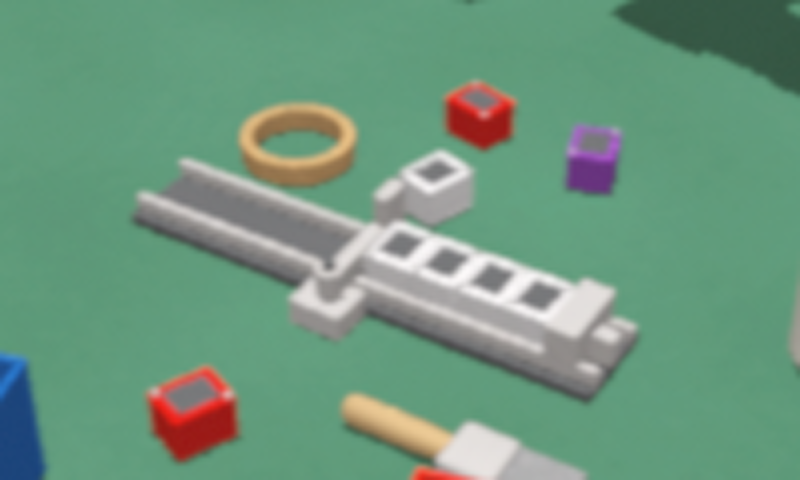

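View pics/top5full.png

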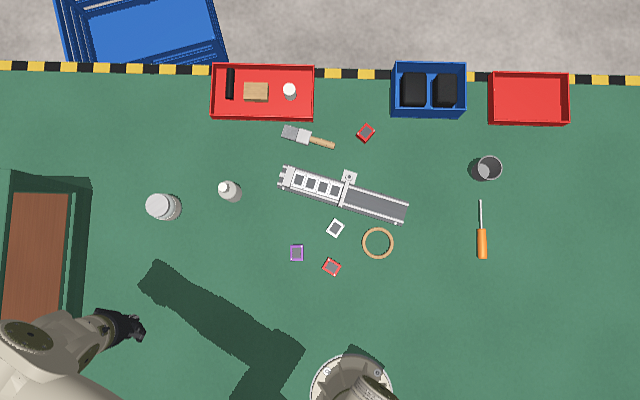

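View pics/wrist5.png

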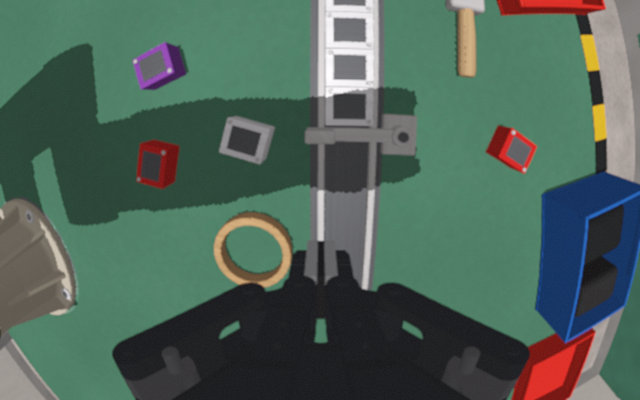

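The top view shows the four blocks closed up against the stop, with insets from (135,118) to (281,164). The keeper runs square across the channel from (337,108) to (303,225), and the bystanders are at the same pixels as at the start. Handing in.

```bash
python3 - <<'E'
from h import *
f=optics.grab_frame("top")
p=pix2plane(f,np.array([(135,118),(183,135),(232,149),(281,164)])/4+[265,150]-.4,.04)
print([L(a).round(4).tolist() for a in p])
r.finish_job()
E
```

```text
[[0.1326, -0.0, 0.04], [0.0962, 0.0016, 0.04], [0.0599, 0.001, 0.04], [0.0235, 0.001, 0.04]]
the job is handed in; nothing more can be done
```

The row is home against the end stop, the keeper is shut behind it, and I handed the job in at about 27 s of the 45 s. The hand-in reports no verdict.

- **Row:** I pushed all four blocks as one train with the closed fingers behind the last block, until they stalled at the stop with the force at about 17 N. The keeper was still open at about 0.4 rad. The last top view puts the block centres at rail x = 132.6, 96.2, 59.9 and 23.5 mm, against nominal 132, 96, 60 and 24 mm.
- **Keeper:** I swung it shut by its tab along an arc and pressed it to its limit with about 10 N. In the final top view it lies square across the channel. I judged that by eye and by the force stall, not by a measured angle.
- **Bystanders:** They show at the same pixels as at the start. I compared them by eye and did not measure them.
- **Robot:** It is back at its start pose and touching nothing.

**Disagreement:** In the first top view, the line of the block centres and the stop edge suggested a rail direction 1 to 3° off the one from the wall tops. I used the wall direction, and the wrist view showed the fingers centred in the channel. No checks failed.

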